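# Move a flat battery pack from the micromotor control unit to the charger

## Task

The battery of the handpiece control unit is flat: draw the pack straight out of the side of the unit by its projecting grip end, lay it flat on the bench clear of the unit and let go of it, then take it again across its middle and lay it in the empty charger, flat on the cradle floor, label up and with its contact end at the charger's tall contact head. Never drop the pack, and leave the pack that is already charging and the other things on the bench where they are.

Things in the scene. Friction and masses are not known exactly. Their poses are not given: they have to be found in the camera images.
- pack: Flat battery pack, in the control unit at the start: grey plastic bar 140 long x 44 wide x 30 high, 0.24 kg, label and brass contact strips on top, black ribs round its last 34 (sizes in mm). Origin: centre of its underside. x runs along it from contact end (-70) to grip end (+70), z up through the label. At the start it lies loose and unlatched in the unit's tunnel, underside 10 above the bench.
- pack_contacts (a point): Centre of the pack's contact end face (pack x = -70 mm, half way up); axes as the pack's.
- pack_grip_end (a point): Centre of the pack's ribbed grip end face (pack x = +70 mm, half way up); axes as the pack's. At the start it stands 33 to 40 mm proud of the unit's side wall.
- unit: Handpiece control unit: grey metal box 180 (x) x 150 (y) x 72 high on rubber feet, fixed (mm). Origin: on the bench under its middle. The battery tunnel opens only in its +x side wall (unit x = +90, plus a black bezel 3 thick round the mouth); the housing closes it above, below, at the flanks and at the inner end. The panel with the speed dial is on the -y side.
- unit_mouth (a point): Middle of the tunnel's mouth, on the bezel's outer face (unit x = +93, y = -20, 27 mm above the bench); axes as the unit's, x pointing straight out, the way the pack slides. The tunnel is 50 wide, 34 high (10 to 44 above the bench) and 115 deep; the pack lies along it and is free after about 110 of travel.
- charger: The empty one-bay charger, black plastic, fixed (mm). Origin: on the bench under the middle of its pocket, which is 150 long (x) and 52 wide (y). Contact head at the -x end, 50 high, x = -107 to -75; low lip at the +x end, 24 high, x = 75 to 83. A seated pack's x, y, z directions are the charger's; its underside is 12 and its top 42 above the bench.
- charger_floor (a point): Middle of the empty charger's pocket floor, 12 mm above the bench; axes as the charger's. Cheeks 6 thick, 30 high, topped by lips flared outwards to 39 high and about 70 across, line both flanks only over x = -74 to -36 and 36 to 74. Between them (72 long) the flanks are open for fingers and the base is 44 wide.
- charger_busy: The other charger, just the same in shape, fixed; its pocket is already taken by a pack.
- pack_charging: The pack that lies in the other charger, the same in shape as the flat pack; origin at the centre of its underside. To be left alone.
- rest: Fork rest for the handpiece: grey base 50 x 85 with two forks 55 mm high, fixed. Origin: on the bench under its middle.
- handpiece: Handpiece lying in the fork rest, 180 long, 25 thick, its axis about 47 mm above the bench; origin on the axis, 30 from the middle; y along its length.
- knife: Wax knife with an orange handle, 140 long (x), 22 wide, 18 mm high, lying on the bench. Origin: underside, near its middle.
- cast: Plaster dental cast 58 x 62 x 32 mm high. Origin: centre of its underside.
- bowl: Black rubber mixing bowl, 100 across and 55 mm high. Origin: centre of its underside.
- burs: Aluminium bur block 85 x 45 x 22 with two rows of burs standing to 51 mm high. Origin: centre of its underside.
- bottle: Amber glass bottle 48 across, 95 mm high. Origin: centre of its underside.

How it is judged:
By the outcome, as a careful person would: the job done as asked, in the order asked, and still so for the second after the job is handed in, with the robot touching nothing.
It also fails if it takes over 51 s, if anything falls off the work surface, if the arm or the gripper's body presses on something with over 40 N, if the wrist force passes 120 N, or if a joint passes its speed limit or range.

## Robot

A 6-joint arm with a two-finger parallel gripper is mounted at the origin on the work surface. World frame = base frame: x ahead of the robot, y to its left, z up, the work surface at z = 0. Lengths are in m, angles in rad, forces in N, time in s.
With the tool pointing down it reaches from about 0.375 to 0.9 m from the base axis. Payload 3.1 kg.
Tool frame: the origin (TCP) lies at the very end of the fingers, on their centre line; the grasp point (between the pads) lies 19 mm behind it; z points along the fingers, y is the line along which they close (so a half turn about z gives the same grasp; the last joint's range is limited). The gripper opens to 85 mm and grips with 20 to 120 N. Pads are 22 mm wide; open, the fingers measure 114 mm over their backs; the gripper's body (76 mm by 85 mm) begins 54 mm behind the grasp point. The pads swing forward as they close: fully open they stand 13 mm farther back than shut.
Start: joints at [1.123, 0.527, 1.433, -0, 1.181, -0.178], TCP at [0.167, 0.602, 0.231] pointing down, gripper open.
Joint ranges: [-3.08, 3.08], [-0.75, 2.2], [0.22, 2.44], [-1.43, 4.57], [0, 2.65], [-2.85, 2.85]. Speed limits (rad/s): [2.79, 2.79, 3.14, 3.14, 3.14, 3.14].

## Interface

Orientations are given as a unit quaternion [x, y, z, w].
In Python, from station import manip gives the robot as it stands.
- The arm moves only by the shell command python3 -m handwheel 'ROWS' [FORCE]. ROWS is JSON, a list of rows, each a list of 7 numbers: the shift along the world's x, y, z in mm, then the turn, a rotation vector about the world's x, y, z in degrees, then the opening, from 0 (shut) to 1 (fully open). A call has exactly 10 rows; each row shifts and turns the commanded pose from where the row before left it; what a row does not reach is not made up. A row lasts 1/8 s, in which the tool goes at most 62.5 mm and 10.7 degrees, less where a joint would pass 70% of its speed; a pose out of reach is approached as far as the arm can. A call is refused whole if a number of a shift passes 62.5 or a number of a turn 10.7, either way. A call with a gripper value outside its range is refused whole. The fingers move at their own pace and stop on an object; FORCE is the grip in N (left out, the last holds). Time passes only in rows, so rows that do not move let the fingers close, or fill a call up. It gives the time, the measured TCP pose, the force, the opening and the grip force at its end, in the units of the state.
- manip.sense(): the state, without advancing time (a new reading comes with each control period).
- manip.snapshot(name): name is "scene" or "top"; returns the picture (420x560x3 uint8, red, green, blue); there is no depth.
- manip.get_calibration(name): a dict with "K" (3x3 intrinsics, pixels), "k1" (the pictures are not rectified: a ray, as slopes to the right and down, at radius r is drawn at 1 + k1 r^2 times it, then the intrinsics apply), "rvec" (rotation vector, rad) and "tvec" (3), from world to camera coordinates, as OpenCV has them. Camera axes: x right, y down, z forward; pixel columns grow to the right and rows downward; lengths in m; the calibration is good to about 2 mm. A picture is of the moment at which its call begins. get_calibration takes no time and is no camera call.
- manip.sign_off(): hands the job in; it is judged then, once.
The state is a dict: "t": time; "q": joint angles; "qd": joint speeds; "tau": joint torques, N m; "tcp_pos": TCP position; "tool_rot": TCP orientation; "force": force on the tool from outside, world axes, zero at the start; "ft_torque": the same for the moment, N m; "finger_gap": opening from 0.0 (shut) to 1.0 (fully open); "gripper_force": force on a finger pad.
Only numpy, scipy, OpenCV 4.12 (cv2) and the standard library are available. Lean on these libraries where they do the work, as an engineer would, in place of code of your own. Each camera call takes 0.05 s, during which the arm holds its last target. There are 200 camera calls.

## Working session

There is one attempt and no reset: what is moved stays moved. The work goes in short steps, Python scripts to look and compute and a shell command to move; the robot and the scene stay as the last step left them, time stands still between calls to the robot, and variables do not carry over. Pictures are saved under pics/ and viewed, at most 10 in all, crops included, and the job is handed in when it is done.

```bash
mkdir -p pics; ls; python3 - <<'E'
from station import manip
import cv2,numpy as np
for n in("scene","top"):
    im=manip.snapshot(n); cv2.imwrite(f"pics/{n}0.png",im[:,:,::-1]); 
    big=cv2.resize(im[:,:,::-1],(800,600),interpolation=cv2.INTER_CUBIC);cv2.imwrite(f"pics/{n}0b.png",big)
    c=manip.get_calibration(n);print(n,c)
print(manip.sense())
E
```

```text
pics
scene {'K': array([[387.67759279,   0.        , 274.58644521],
       [  0.        , 387.67759279, 208.94247528],
       [  0.        ,   0.        ,   1.        ]]), 'k1': 0.008517876589364948, 'rvec': array([ 1.36209403,  2.23165182, -0.85583063]), 'tvec': array([ 0.18516931, -0.365255  ,  1.44437191])}
top {'K': array([[423.1110051 ,   0.        , 278.84934218],
       [  0.        , 423.1110051 , 207.13612472],
       [  0.        ,   0.        ,   1.        ]]), 'k1': -0.039636028047377, 'rvec': array([ 2.12820355, -2.17485942,  0.13684304]), 'tvec': array([0.09818323, 0.55255037, 1.21604053])}
{'t': 0.1, 'q': array([ 1.12247062e+00,  5.28399295e-01,  1.43378432e+00,  1.04374201e-05,
        1.18138296e+00, -1.78512549e-01]), 'qd': array([-7.69834268e-05, -9.61923237e-04, -3.33313371e-03, -3.70694339e-04,
       -5.55144798e-04,  4.94037947e-04]), 'tau': array([ 3.77062233e-04, -4.43306744e+01, -1.78587145e+01, -2.56839767e-04,
        3.93426410e-03, -6.78016150e-06]), 'tcp_pos': array([0.1662874 , 0.60180498, 0.2304122 ]), 'tool_rot': array([ 1.34499640e-01,  9.90913151e-01, -9.37391105e-04, -3.08883149e-04]), 'force': array([0.59531093, 0.63729929, 0.15518494]), 'ft_torque': array([-0.03079509,  0.03026475, -0.0005935 ]), 'gripper_force': 0.0, 'finger_gap': 1.001689795646486}
```

View pics/top0b.png

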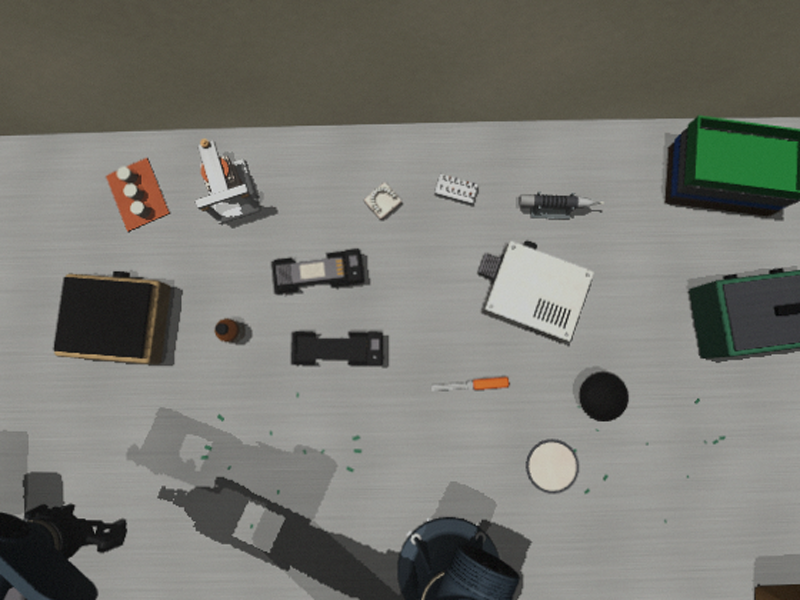

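View pics/scene0b.png

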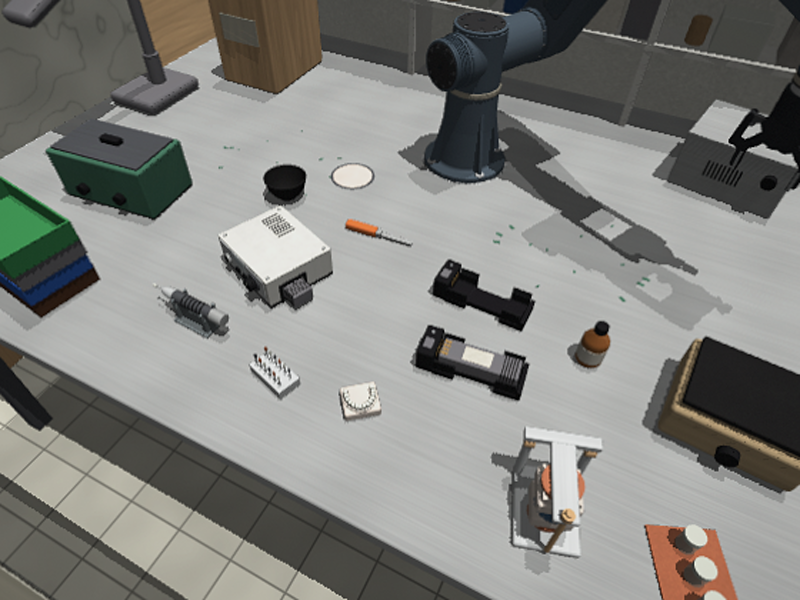

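The top view shows the unit around (540,290) of 800x600, with the pack grip projecting left at (490,266). The empty charger is at (340,348) with its head to the right, and the busy charger is above it. I'll enlarge both.

```bash
python3 - <<'E'
import cv2,numpy as np
im=cv2.imread("pics/top0.png")
def crop(c0,r0,w,h,s):
    b=cv2.resize(im[r0:r0+h,c0:c0+w],None,fx=s,fy=s,interpolation=cv2.INTER_CUBIC)
    for k in range(0,w,10):
        cv2.line(b,(k*s,0),(k*s,6),(0,0,255),1);cv2.putText(b,str(c0+k),(k*s,18),0,.35,(0,0,255),1)
    for k in range(0,h,10):
        cv2.line(b,(0,k*s),(6,k*s),(0,0,255),1);cv2.putText(b,str(r0+k),(8,k*s+4),0,.35,(0,0,255),1)
    return b
cv2.imwrite("pics/c1.png",crop(325,160,100,85,7))
a=crop(195,225,85,35,9);a[:]=np.clip(a.astype(float)*1.0,0,255)
cv2.imwrite("pics/c2.png",np.clip(crop(195,170,85,90,6).astype(float)*1.8,0,255))
E
```

```text
[ WARN:0@0.091] global loadsave.cpp:1063 imwrite_ Unsupported depth image for selected encoder is fallbacked to CV_8U.
```

View pics/c1.png

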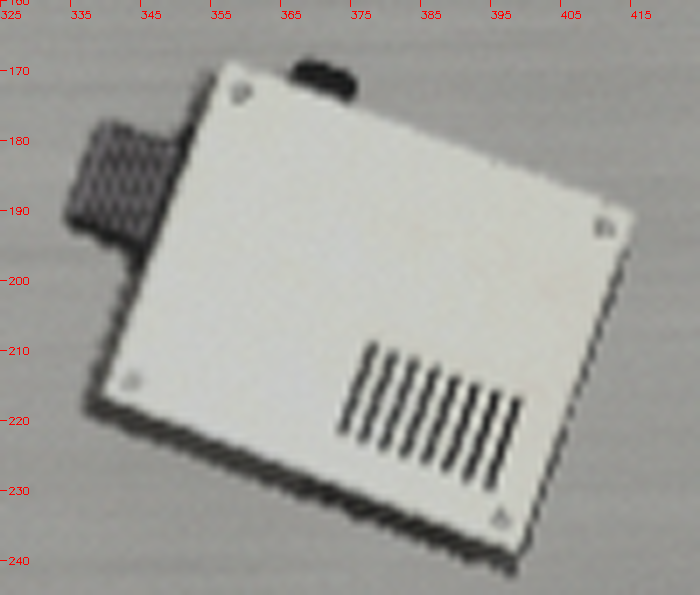

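View pics/c2.png

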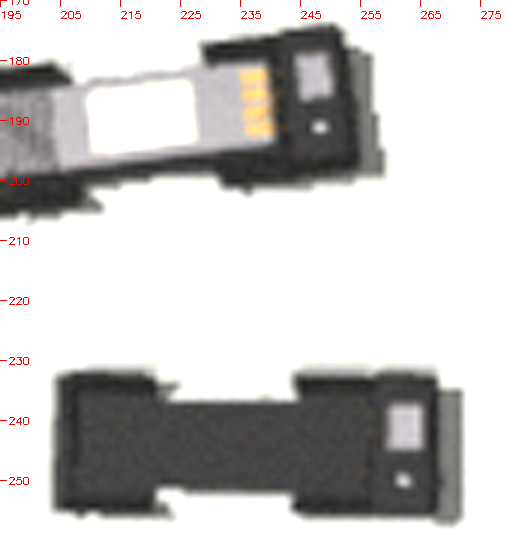

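Unit top corners in crop c1 are at (225,62), (633,210), (520,558) and (103,393), with the grip end corners at (103,122) and (68,216). In c2 the empty charger spans crop columns 55–435, with its head at the right and the waist cheek corners at about (155|296, 372|515).

```bash
cat > h.py <<'E'
import numpy as np,cv2
from station import manip
from scipy.optimize import least_squares
def cam(n):
    c=manip.get_calibration(n);return c["K"],c["k1"],c["rvec"],c["tvec"]
def proj(n,P):
    K,k,r,t=cam(n);return cv2.projectPoints(np.array(P,float).reshape(-1,1,3),r,t,K,np.array([k,0,0,0.]))[0][:,0]
def back(n,uv,z):
    K,k,r,t=cam(n);p=cv2.undistortPoints(np.array(uv,float).reshape(-1,1,2),K,np.array([k,0,0,0.]))[:,0]
    R=cv2.Rodrigues(r)[0];d=np.c_[p,np.ones(len(p))]@R;o=-R.T@t
    return o+d*((np.array(z)-o[2])/d[:,2])[:,None]
def fit(n,loc,uv,x0,w=None):
    loc=np.array(loc,float)/1000;uv=np.array(uv,float)
    def W(x):
        c,s=np.cos(x[2]),np.sin(x[2]);return np.c_[x[0]+c*loc[:,0]-s*loc[:,1],x[1]+s*loc[:,0]+c*loc[:,1],loc[:,2]]
    f=lambda x:((proj(n,W(x))-uv)*(1 if w is None else np.array(w))).ravel()
    r=least_squares(f,x0);return r.x,r.fun.reshape(-1,2)
E
python3 - <<'E'
from h import *
np.set_printoptions(precision=4,suppress=True)
c1=lambda p:np.array(p)/7-.5+[325,160]
c2=lambda p:np.array(p)/6-.5+[195,170]
x,e=fit("top",[(90,-75,72),(-90,-75,72),(-90,75,72),(90,75,72)],c1([(225,62),(633,210),(520,558),(103,393)]),[.6,-.1,1.8])
print("unit",x,np.degrees(x[2]),e)
g=back("top",c1([(103,122),(68,216)]),[.04,.04]);print("grip",g,np.linalg.norm(g[0]-g[1]))
m=x[:2]+np.array([[np.cos(x[2]),-np.sin(x[2])],[np.sin(x[2]),np.cos(x[2])]])@[.093,-.02];print("mouth",m,"axis",np.cos(x[2]),np.sin(x[2]))
print("proud",(g.mean(0)[:2]-m)@[np.cos(x[2]),np.sin(x[2])],(g.mean(0)[:2]-m)@[-np.sin(x[2]),np.cos(x[2])])
loc=[(-36,-35,39),(-36,35,39),(36,-35,39),(36,35,39),(0,-22,12),(0,22,12),(-107,0,50),(83,0,24)]
uv=c2([(295,372),(293,515),(157,372),(156,515),(228,403),(228,491),(436,445),(55,445)])
w=[(1,1)]*4+[(0,1)]*2+[(1,0)]*2
x,e=fit("top",loc,uv,[.5,.2,1.6],w);print("chg",x,np.degrees(x[2]),e)
print("reach",np.hypot(x[0],x[1]),manip.sense()["t"])
# other things rough
s=lambda p:np.array(p)*.7
print(back("top",s([(228,330),(320,272),(432,386),(510,380),(604,396),(540,205)]),[.09,.04,.01,.01,.05,.05]))
E
```

```text
unit [ 0.5557 -0.1982  1.1847] 67.87803317822485 [[ 0.0535 -0.1067]
 [ 0.1796  0.4762]
 [-0.2791 -0.8053]
 [ 0.0488  0.4507]]
grip [[ 0.6409 -0.0957  0.04  ]
 [ 0.6007 -0.0792  0.04  ]] 0.04349267924414137
mouth [ 0.6093 -0.1196] axis 0.37657946041061974 0.9263843208932492
proud 0.034139698285703374 0.0014363623798394377
chg [0.4502 0.2265 1.5512] 88.8774617731202 [[ 0.3742 -0.0296]
 [ 0.5042  0.1214]
 [-1.1101  0.0102]
 [-1.3183  0.1416]
 [ 0.     -0.1775]
 [ 0.     -0.091 ]
 [ 0.9277 -0.    ]
 [ 0.6173  0.    ]]
reach 0.5039500785063954 0.1
[[ 0.4869  0.4244  0.09  ]
 [ 0.6078  0.2481  0.04  ]
 [ 0.3678  0.0204  0.01  ]
 [ 0.3765 -0.1422  0.01  ]
 [ 0.3404 -0.3235  0.05  ]
 [ 0.7383 -0.2146  0.05  ]]
```

```bash
python3 -m handwheel '[[22,-35,0,0,0,-4.8,1],[22,-35,0,0,0,-4.8,1],[22,-35,0,0,0,-4.8,1],[22,-35,0,0,0,-4.8,1],[22,-35,0,0,0,-4.8,1],[22,-35,0,0,0,-4.8,1],[22,-35,0,0,0,-4.8,1],[22,-35,0,0,0,-4.8,1],[22,-35,0,0,0,-4.8,1],[22,-35,0,0,0,-4.8,1]]'
python3 -m handwheel '[[23,-36,0,0,0,-4.8,1],[23,-36,0,0,0,-4.8,1],[23,-36,0,0,0,-4.8,1],[23,-36,0,0,0,-4.8,1],[23,-36,-10,0,0,-4.8,1],[23,-36,-10,0,0,-4.8,1],[23,-36,-20,0,0,-4.8,1],[23,-36,-20,0,0,-4.8,1],[23,-36,-20,0,0,-4.8,1],[22,-29.8,-20,0,0,-5.4,1]]'
```

```text
t: 1.35
tcp_pos: [0.3869, 0.2511, 0.2311]
tool_rot: [0.527, 0.85, -0.0, -0.0]
force: [0.8, 0.3, -0.7]
finger_gap: 0.997
gripper_force: 0.0
t: 2.6
tcp_pos: [0.616, -0.1029, 0.1301]
tool_rot: [0.83, 0.557, -0.0, -0.0]
force: [0.2, 0.6, 0.2]
finger_gap: 0.999
gripper_force: 0.0
```

```bash
python3 -m handwheel '[[0,0,-10,0,0,0,1],[0,0,-10,0,0,0,1],[0,0,-10,0,0,0,1],[0,0,-10,0,0,0,1],[0,0,-10,0,0,0,1],[0,0,-10,0,0,0,1],[0,0,-10,0,0,0,1],[0,0,-5,0,0,0,1],[0,0,0,0,0,0,1],[0,0,0,0,0,0,1]]'
python3 - <<'E'
from h import *
im=manip.snapshot("scene")[:,:,::-1];cv2.imwrite("pics/s1.png",im)
t=manip.snapshot("top")[:,:,::-1];cv2.imwrite("pics/t1.png",t)
p=proj("scene",[manip.sense()["tcp_pos"]])[0];print(p)
a=cv2.resize(im[130:250,130:270],None,fx=5,fy=5,interpolation=cv2.INTER_CUBIC)
cv2.imwrite("pics/s1c.png",a)
E
```

```text
t: 3.85
tcp_pos: [0.6158, -0.1016, 0.0566]
tool_rot: [0.829, 0.559, 0.0, 0.0]
force: [-0.3, 0.1, 0.6]
finger_gap: 1.0
gripper_force: 0.0
[207.42739824 196.11121936]
```

View pics/s1c.png

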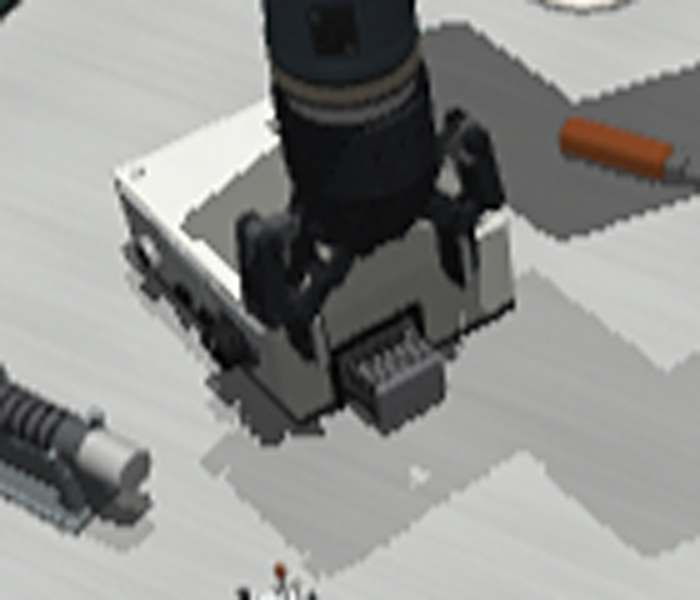

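The fingers (tips at crop (305,350) and (460,280)) straddle the ribbed grip at (400,365), just outside the bezel. Next I descend and close.

```bash
python3 -m handwheel '[[0,0,-8,0,0,0,1],[0,0,-8,0,0,0,1],[0,0,-8,0,0,0,1],[0,0,-8,0,0,0,1],[0,0,-7,0,0,0,1],[0,0,-6,0,0,0,1],[0,0,0,0,0,0,1],[0,0,0,0,0,0,0],[0,0,0,0,0,0,0],[0,0,0,0,0,0,0]]' 60
python3 -m handwheel '[[0,0,0,0,0,0,0],[0,0,0,0,0,0,0],[0,0,0,0,0,0,0],[0,0,0,0,0,0,0],[0,0,0,0,0,0,0],[0,0,0,0,0,0,0],[0,0,0,0,0,0,0],[0,0,0,0,0,0,0],[0,0,0,0,0,0,0],[0,0,0,0,0,0,0]]' 60
```

```text
t: 5.2
tcp_pos: [0.616, -0.1015, 0.012]
tool_rot: [0.829, 0.559, 0.0, 0.0]
force: [0.4, -0.7, 2.7]
finger_gap: 0.503
gripper_force: 60.9
t: 6.45
tcp_pos: [0.616, -0.1015, 0.0119]
tool_rot: [0.829, 0.559, 0.0, 0.0]
force: [0.5, 0.3, 5.8]
finger_gap: 0.504
gripper_force: 61.2
```

```bash
python3 -m handwheel '[[0,0,1,0,0,0,0],[1.9,4.6,0,0,0,0,0],[3,7.4,0,0,0,0,0],[3,7.4,0,0,0,0,0],[3,7.4,0,0,0,0,0],[3,7.4,0,0,0,0,0],[3,7.4,0,0,0,0,0],[3,7.4,0,0,0,0,0],[3,7.4,0,0,0,0,0],[3,7.4,0,0,0,0,0]]' 60
```

```text
t: 7.7
tcp_pos: [0.6416, -0.037, 0.0122]
tool_rot: [0.829, 0.559, -0.0, -0.0]
force: [0.6, 0.1, -1.7]
finger_gap: 0.506
gripper_force: 60.9
```

```bash
python3 -m handwheel '[[3,7.4,0,0,0,0,0],[3,7.4,0,0,0,0,0],[3,7.4,0,0,0,0,0],[3,7.4,0,0,0,0,0],[3,7.4,0,0,0,0,0],[3.4,8.3,0,0,0,0,0],[3.4,8.3,0,0,0,0,0],[3.4,8.3,0,0,0,0,0],[3.4,8.3,0,0,0,0,0],[0,0,0,0,0,0,0]]' 60
python3 - <<'E'
from h import *
im=manip.snapshot("scene")[:,:,::-1]
cv2.imwrite("pics/s2c.png",cv2.resize(im[130:280,150:330],None,fx=4,fy=4,interpolation=cv2.INTER_CUBIC))
E
```

```text
t: 8.95
tcp_pos: [0.6703, 0.0334, 0.0123]
tool_rot: [0.829, 0.559, 0.0, 0.0]
force: [0.1, -0.4, -2.9]
finger_gap: 0.504
gripper_force: 61.0
```

View pics/s2c.png

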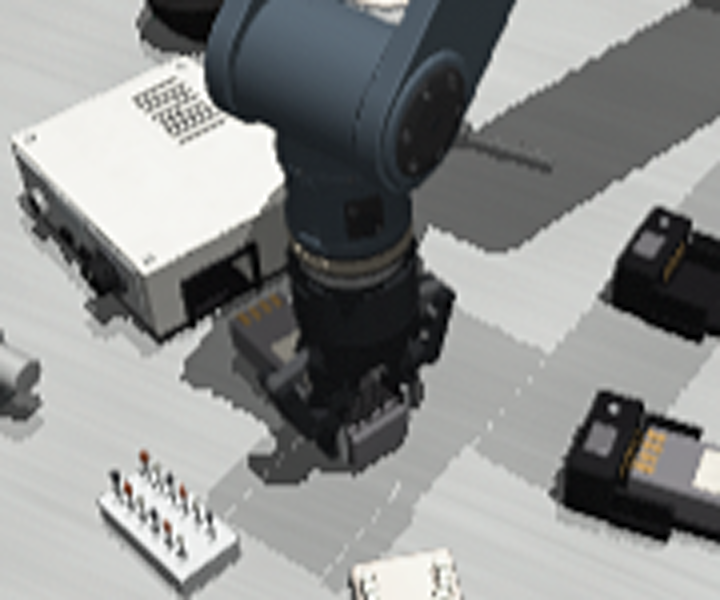

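The pack is fully out and held level. Its contact end is about 36 mm clear of the mouth, and the force matches its weight. Lowering it to the bench.

```bash
python3 -m handwheel '[[0,0,-1.5,0,0,0,0],[0,0,-1.5,0,0,0,0],[0,0,-1.5,0,0,0,0],[0,0,-1.5,0,0,0,0],[0,0,-1,0,0,0,0],[0,0,-1,0,0,0,0],[0,0,-0.7,0,0,0,0],[0,0,-0.7,0,0,0,0],[0,0,0,0,0,0,0],[0,0,0,0,0,0,0]]' 60
```

```text
t: 10.25
tcp_pos: [0.6701, 0.0326, 0.0029]
tool_rot: [0.829, 0.559, 0.0, 0.0]
force: [-0.6, 0.1, -1.8]
finger_gap: 0.504
gripper_force: 61.0
```

```bash
python3 -m handwheel '[[0,0,-0.4,0,0,0,0],[0,0,-0.4,0,0,0,0],[0,0,-0.3,0,0,0,0],[0,0,0,0,0,0,0],[0,0,0,0,0,0,0],[0,0,0,0,0,0,0],[0,0,0,0,0,0,0],[0,0,0,0,0,0,0],[0,0,0,0,0,0,0],[0,0,0,0,0,0,0]]' 60
```

```text
t: 11.5
tcp_pos: [0.6701, 0.0326, 0.002]
tool_rot: [0.829, 0.559, 0.0, 0.0]
force: [-0.8, 0.1, 1.6]
finger_gap: 0.503
gripper_force: 61.4
```

```bash
python3 -m handwheel '[[0,0,0,0,0,0,1],[0,0,0,0,0,0,1],[0,0,0,0,0,0,1],[0,0,0,0,0,0,1],[0,0,10,0,0,0,1],[0,0,25,0,0,0,1],[0,0,40,0,0,0,1],[0,20,40,0,0,0,1],[0,40,30,0,0,0,1],[-20,50,0,0,0,0,1]]' 60
python3 -m handwheel '[[-20,50,0,0,0,0,1],[-20,50,0,0,0,0,1],[0,0,0,0,0,0,1],[0,0,0,0,0,0,1],[0,0,0,0,0,0,1],[0,0,0,0,0,0,1],[0,0,0,0,0,0,1],[0,0,0,0,0,0,1],[0,0,0,0,0,0,1],[0,0,0,0,0,0,1]]'
python3 - <<'E'
from h import *
im=manip.snapshot("top")[:,:,::-1];cv2.imwrite("pics/t2.png",im)
im2=manip.snapshot("scene")[:,:,::-1];cv2.imwrite("pics/s3.png",im2)
def crop(im,c0,r0,w,h,s):
    b=cv2.resize(im[r0:r0+h,c0:c0+w],None,fx=s,fy=s,interpolation=cv2.INTER_CUBIC)
    for k in range(0,w,10):
        cv2.line(b,(k*s,0),(k*s,6),(0,0,255),1);cv2.putText(b,str(c0+k),(k*s,18),0,.35,(0,0,255),1)
    for k in range(0,h,10):
        cv2.line(b,(0,k*s),(6,k*s),(0,0,255),1);cv2.putText(b,str(r0+k),(8,k*s+4),0,.35,(0,0,255),1)
    return b
P=[(0.6496,-.0179,.03)];print(proj("top",P),proj("scene",P))
u=proj("top",P)[0].astype(int);v=proj("scene",P)[0].astype(int)
a=crop(im,u[0]-40,u[1]-28,80,56,5);b=crop(im2,v[0]-40,v[1]-28,80,56,5)
# chargers, scene
c=crop(im2,295,175,80,60,5)
cv2.imwrite("pics/c3.png",np.vstack([np.hstack([a,b]),np.hstack([c,np.zeros_like(c)])]))
E
```

```text
t: 12.75
tcp_pos: [0.654, 0.1429, 0.1516]
tool_rot: [0.83, 0.558, 0.005, 0.003]
force: [0.4, 1.1, -0.2]
finger_gap: 1.0
gripper_force: 0.0
t: 14.0
tcp_pos: [0.61, 0.2426, 0.1468]
tool_rot: [0.829, 0.559, -0.0, -0.0]
force: [-0.2, -1.0, -0.4]
finger_gap: 1.005
gripper_force: 0.0
[[312.80394415 175.32118399]] [[227.88351809 221.55029155]]
```

View pics/c3.png

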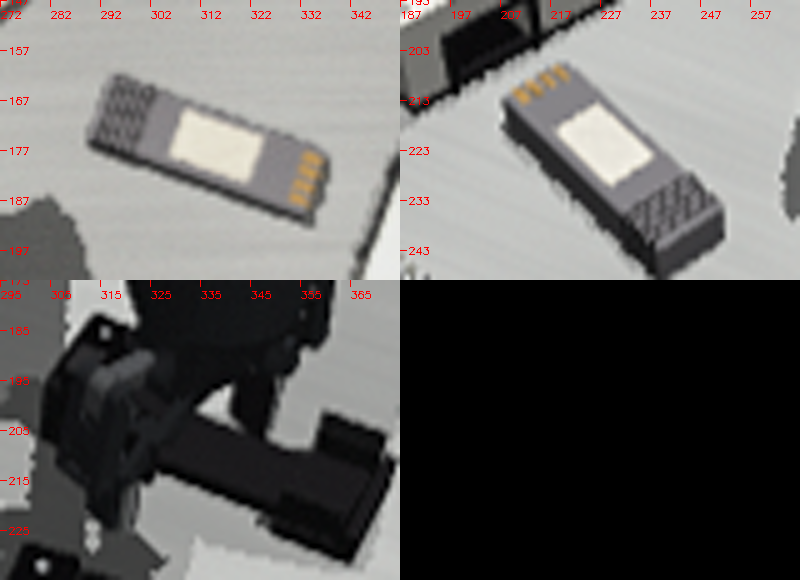

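Pack flat on the bench, label up. Its top corners in the top crop are at (118,74), (90,140), (328,150) and (305,213), and in the scene crop at (105,95), (168,66), (325,208) and (255,248). I'll fit these and overlay the charger fit on the first pictures.

```bash
python3 - <<'E'
from h import *
np.set_printoptions(precision=4,suppress=True)
a=lambda p:np.array(p)/5-.5+[272,147]
b=lambda p:np.array(p)/5-.5+[187,193]
L=[(70,-22,30),(70,22,30),(-70,-22,30),(-70,22,30)]
for n,uv in(("top",a([(118,74),(90,138),(328,150),(305,214)])),("scene",b([(255,248),(325,208),(105,95),(168,66)]))):
    x,e=fit(n,L,uv,[.65,-.02,1.18]);print(n,x,np.degrees(x[2]),e.tolist())
x=[.4502,.2265,1.5512]
def W(loc):
    l=np.array(loc)/1000;c,s=np.cos(x[2]),np.sin(x[2]);return np.c_[x[0]+c*l[:,0]-s*l[:,1],x[1]+s*l[:,0]+c*l[:,1],l[:,2]]
out=[]
for n,c0,r0 in(("scene",295,175),("top",198,218)):
    im=cv2.imread(f"pics/{n}0.png")[r0:r0+60,c0:c0+80]
    im=np.clip(cv2.resize(im,None,fx=8,fy=8,interpolation=cv2.INTER_CUBIC)[:,:].astype(float)*2,0,255).astype(np.uint8)
    im=cv2.resize(im,(400*2,300*2))[:, :]
    segs=[[(-107,-32,50),(-107,32,50),(-75,32,50),(-75,-32,50)],[(83,-32,24),(83,32,24),(75,32,24),(75,-32,24)]]
    for sx in(1,-1):
        for sy in(1,-1): segs.append([(sx*36,sy*35,39),(sx*74,sy*35,39)])
        segs.append([(-36,sx*22,12),(36,sx*22,12)])
    for s in segs:
        p=((proj(n,W(s))-[c0,r0]+.5)*10).astype(np.int32);cv2.polylines(im,[p],len(s)==4,(0,0,255),1)
    out.append(im[:,:,:])
m=np.vstack([cv2.resize(o,(400*1,300)) for o in out])
cv2.imwrite("pics/ov_s.png",out[0]);cv2.imwrite("pics/ov_t.png",out[1])
E
```

```text
top [ 0.6498 -0.02    1.1951] 68.4739329033316 [[-0.9726990616239846, -0.6218571244644124], [-0.3817695614303602, -0.020603206746415026], [0.7934647041523135, -0.06471400055991694], [0.5541075708754306, 0.6756259815994667]]
scene [ 0.6521 -0.0139  1.1799] 67.603044782391 [[0.4440936476119077, 0.9200689736794629], [0.02149266238100722, 0.1984884732647174], [-0.5747847834429081, 0.20140414613001667], [0.08094319604910538, -1.5744225385230948]]
```

View pics/ov_s.png

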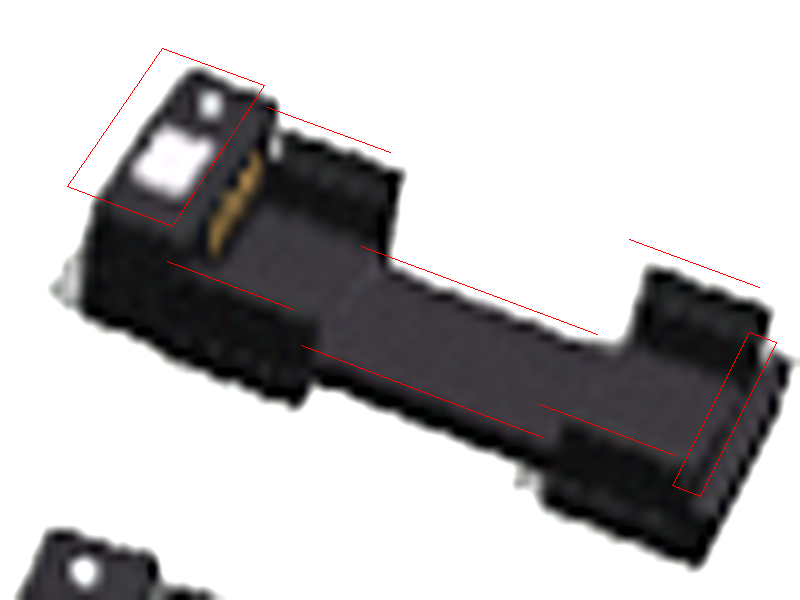

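View pics/ov_t.png

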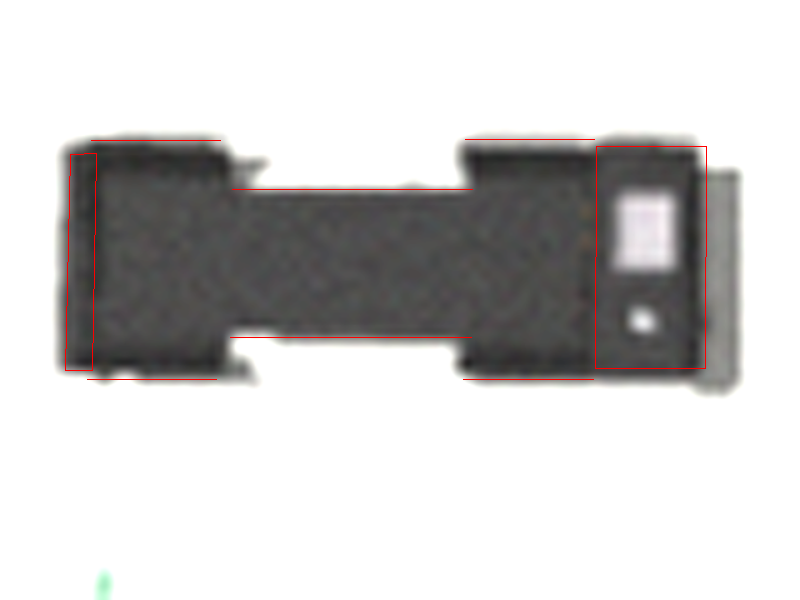

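The pack fit agrees across both cameras except for an offset along y. The charger overlay is good in the top view and shifted about (+1.5,+2) px in the scene view, which looks like the same camera bias. I'll compare the pack-to-charger displacement in each camera.

```bash
python3 - <<'E'
from h import *
np.set_printoptions(precision=4,suppress=True)
q=lambda p:np.array(p)/10-.5+[295,175]
loc=[(-36,35,39),(36,35,39),(74,35,39),(83,32,24),(0,22,12)]
x,e=fit("scene",loc,q([(403,172),(650,267),(772,308),(790,360),(495,308)]),[.45,.2265,1.55]);print(x,np.degrees(x[2]),e.tolist())
ps=np.array([.6521,-.0139]);pt=np.array([.6498,-.02]);ct=np.array([.4502,.2265])
print("rel scene",x[:2]-ps,"rel top",ct-pt)
print(proj("scene",[(*ps,.03)])-proj("scene",[(*pt,.03)]))
# tcp vs pictures when held: project pack from s1/t1? 
E
```

```text
[0.4558 0.2328 1.5489] 88.7440208536027 [[0.12885090172250102, -0.021707539360591], [-0.529360086341967, -0.6759646265754782], [0.3716119901447428, 0.043070669743002554], [0.26909008990065786, 0.37104142277095775], [-0.24794135313891275, 0.24970687737570074]]
rel scene [-0.1963  0.2467] rel top [-0.1996  0.2465]
[[1.5054 1.3881]]
```

```bash
python3 -m handwheel '[[5,-32,0,0,0,0,1],[5,-32,0,0,0,0,1],[5,-32,0,0,0,0,1],[5,-32,0,0,0,0,1],[5,-32,0,0,0,0,1],[5,-32,0,0,0,0,1],[5,-32,-10,0,0,0,1],[5,-36.1,-20,0,0,0,1],[0,0,-20,0,0,0,1],[0,0,-20,0,0,0,1]]'
python3 -m handwheel '[[0,0,-20,0,0,0,1],[0,0,-18,0,0,0,1],[0,0,-15,0,0,0,1],[0,0,-12,0,0,0,1],[0,0,-7.8,0,0,0,1],[0,0,0,0,0,0,1],[0,0,0,0,0,0,0],[0,0,0,0,0,0,0],[0,0,0,0,0,0,0],[0,0,0,0,0,0,0]]' 50
```

```text
t: 15.35
tcp_pos: [0.6502, -0.018, 0.0761]
tool_rot: [0.83, 0.558, 0.0, 0.0]
force: [0.3, 0.7, -0.3]
finger_gap: 0.999
gripper_force: 0.0
t: 16.6
tcp_pos: [0.6506, -0.0176, 0.0049]
tool_rot: [0.829, 0.559, 0.001, 0.001]
force: [-0.1, 0.2, 5.1]
finger_gap: 0.505
gripper_force: 53.7
```

```bash
python3 -m handwheel '[[0,0,8,0,0,0,0],[0,0,20,0,0,0,0],[0,0,26,0,0,0,0],[0,0,26,0,0,0,0],[-12,15,0,0,0,1.3,0],[-13,16,0,0,0,1.3,0],[-13,16,0,0,0,1.3,0],[-13,16,0,0,0,1.3,0],[-13,16,0,0,0,1.3,0],[-13,16,0,0,0,1.3,0]]'
python3 -m handwheel '[[-13,16,0,0,0,1.3,0],[-13,16,0,0,0,1.3,0],[-13,16,0,0,0,1.3,0],[-13,16,0,0,0,1.3,0],[-13,16,0,0,0,1.3,0],[-13,16,0,0,0,1.3,0],[-13,16,-5,0,0,1.3,0],[-13,16,-10,0,0,1.3,0],[-12,15,-10,0,0,1.3,0],[-6,8.6,0,0,0,1.3,0]]'
python3 - <<'E'
from h import *
for n,c0,r0 in(("scene",270,150),("top",185,205)):
    im=manip.snapshot(n)[:,:,::-1];cv2.imwrite(f"pics/{n}4.png",im)
    im=cv2.resize(im[r0:r0+75,c0:c0+100],None,fx=6,fy=6,interpolation=cv2.INTER_CUBIC)
    im=np.clip(im.astype(float)*1.8,0,255).astype(np.uint8)
    cv2.imwrite(f"pics/{n}4c.png",im)
a=cv2.imread("pics/scene4c.png");b=cv2.imread("pics/top4c.png")
cv2.imwrite("pics/c4.png",np.vstack([cv2.resize(a,(400,300)),cv2.resize(b,(400,300))]))
E
```

```text
t: 17.85
tcp_pos: [0.5721, 0.0787, 0.0838]
tool_rot: [0.789, 0.615, -0.0, -0.0]
force: [0.3, 1.2, -2.5]
finger_gap: 0.504
gripper_force: 53.1
t: 19.1
tcp_pos: [0.4491, 0.2298, 0.0578]
tool_rot: [0.714, 0.7, -0.001, -0.001]
force: [-0.0, 0.3, -1.1]
finger_gap: 0.5
gripper_force: 52.9
```

View pics/top4c.png

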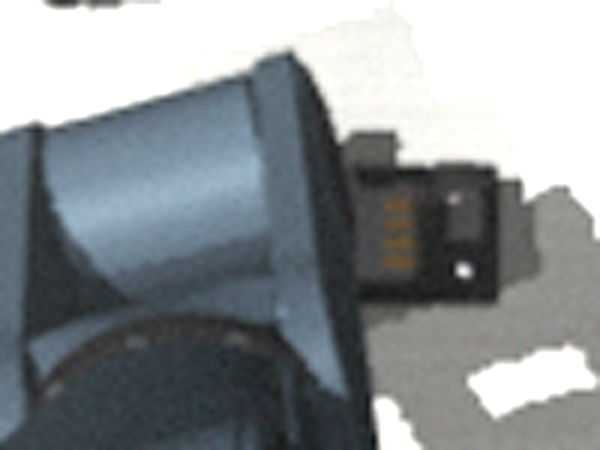

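The top view shows the held pack's contact end (col 416, rows ~184–272 of the 6x crop) just left of the charger head's front face (head rows ~165–300, cols ~420–497). I'll convert those to positions.

```bash
python3 - <<'E'
from h import *
np.set_printoptions(precision=4,suppress=True)
s=manip.sense();print(s["tcp_pos"],s["tool_rot"],s["force"])
zt=s["tcp_pos"][2]-.0045+.03
c=lambda p:np.array(p)/6-.5+[185,205]
print("contact end",back("top",c([(416,186),(416,272),(416,229)]),[zt]*3))
print("head",back("top",c([(497,165),(497,300),(420,232)]),[.05]*3))
# gray profiles: columns across pack between contacts and arm, and along the contacts row
im=cv2.cvtColor(cv2.imread("pics/top4.png"),cv2.COLOR_BGR2GRAY)
print("col 247-249 rows 226-260",list(range(226,260)));print(im[226:260,247:250].mean(1).astype(int))
print("head cols 258-262",im[226:262,256:258].mean(1).astype(int))
print("rows 235-249 cols 243-272",im[236:249,243:272].mean(0).astype(int))
print(im[240:243,243:272].mean(0).astype(int))
im=cv2.cvtColor(cv2.imread("pics/top0.png"),cv2.COLOR_BGR2GRAY)
print("before head cols 256-258",im[226:262,256:258].mean(1).astype(int))
print("before rows",im[233:235,243:272].mean(0).astype(int),im[241:247,243:272].mean(0).astype(int))
E
```

```text
[0.45   0.2299 0.0586] [ 0.714   0.7001 -0.0005 -0.0003] [-0.8871  0.0399 -2.1033]
contact end [[0.4691 0.1584 0.0841]
 [0.4287 0.159  0.0841]
 [0.4489 0.1587 0.0841]]
head [[0.4806 0.1212 0.05  ]
 [0.4156 0.1223 0.05  ]
 [0.449  0.1589 0.05  ]]
col 247-249 rows 226-260 [226, 227, 228, 229, 230, 231, 232, 233, 234, 235, 236, 237, 238, 239, 240, 241, 242, 243, 244, 245, 246, 247, 248, 249, 250, 251, 252, 253, 254, 255, 256, 257, 258, 259]
[111  52  52  53  52  50  39  24  21  22  33  41  42  43  42  43  43  40
  42  43  43  42  43  42  40  33  22  17  18  30  46  52  58  72]
head cols 258-262 [139 142 141 138 141 132  94  35  27  27  32  30  29  26  22  23  24  22
  22  21  21  21  23  20  20  21  21  20  17  37  66  79  79  78  79  78]
rows 235-249 cols 243-272 [26 36 40 40 39 41 43 44 44 45 41 31 26 24 24 24 30 38 40 37 36 35 28 23
 23 45 54 55 55]
[21 35 41 40 42 43 43 45 46 46 40 30 24 24 22 22 27 38 41 41 42 41 31 23
 22 45 54 55 56]
before head cols 256-258 [149 150 148 148 142 124  85  33  26  32  34  34  39  39  35  39  39  34
  35  35  33  31  34  34  34  34  35  31  30  43 107 150 150 151 150 150]
before rows [114  53  25  26  26  25  27  29  28  27  27  27  27  28  31  35  37  37
  37  34  33  34  33  32  48 118 143 142 142] [38 38 38 39 37 38 37 37 38 37 39 37 38 35 36 38 57 80 87 87 87 87 58 31
 26 58 71 71 72]
```

```bash
python3 - <<'E'
from h import *
np.set_printoptions(precision=4,suppress=True)
print("pack mid",back("top",[(248,243.5),(248,235.9),(248,251.1)],[.084]*3))
print("head mid",back("top",[(257,243.8),(257,231.9),(257,255.7)],[.05]*3))
# pack contact end col: 45->24 half ~ 253.6 ; head outer col (before) half ~ 267.6
print("pack end",back("top",[(253.8,243.5)],[.084]),"head outer",back("top",[(267.5,243.5)],[.05]))
g=cv2.cvtColor(cv2.imread("pics/top0.png"),cv2.COLOR_BGR2GRAY)
print(g[225:262,212:220].mean(1).astype(int)); print(g[241:247,200:212].mean(0).astype(int))
for c in (208,246,250): print(c,g[225:262,c-2:c+2].mean(1).astype(int))
E
```

```text
pack mid [[0.4469 0.1752 0.084 ]
 [0.4683 0.1749 0.084 ]
 [0.4255 0.1754 0.084 ]]
head mid [[0.4471 0.1517 0.05  ]
 [0.4816 0.1512 0.05  ]
 [0.4128 0.1522 0.05  ]]
pack end [[0.4465 0.1588 0.084 ]] head outer [[0.4473 0.1213 0.05  ]]
[153 152 150 150 149 140 105  55  27  25  30  38  39  39  40  38  38  38
  39  38  38  38  39  38  39  38  37  33  28  26  49 114 153 152 151 149
 149]
[150 150 150 118  62  40  33  26  34  39  38  39]
208 [151 152 151 150 151 148 120  47  29  27  29  32  33  32  30  33  31  34
  34  34  32  33  33  38  34  36  34  33  26  28  76 134 152 152 150 149
 148]
246 [148 147 146 146 147 141 118  74  32  33  43  51  40  38  38  39  38  36
  37  39  39  40  38  38  38  37  38  35  32  27  59 117 149 148 148 150
 149]
250 [147 146 147 147 149 137 112  75  27  27  31  37  37  39  37  37  38  38
  36  38  37  38  37  37  38  36  37  33  26  26  41 104 149 150 148 149
 149]
```

Pack and charger line up within about 1 mm in the same picture. The end gap to the head is about 5.5 mm, where 5 is nominal. I nudge +1 mm in x and lower.

```bash
python3 -m handwheel '[[1,-0.5,-4,0,0,0,0],[0,0,-4,0,0,0,0],[0,0,-4,0,0,0,0],[0,0,-4,0,0,0,0],[0,0,-4,0,0,0,0],[0,0,-4,0,0,0,0],[0,0,-4,0,0,0,0],[0,0,-4,0,0,0,0],[0,0,-2,0,0,0,0],[0,0,-2,0,0,0,0]]'
```

```text
t: 20.45
tcp_pos: [0.452, 0.2286, 0.0229]
tool_rot: [0.715, 0.699, 0.0, -0.0]
force: [0.4, 0.8, -2.1]
finger_gap: 0.502
gripper_force: 52.9
```

```bash
python3 -m handwheel '[[0,0,-1.5,0,0,0,0],[0,0,-1.5,0,0,0,0],[0,0,-1,0,0,0,0],[0,0,-0.7,0,0,0,0],[0,0,-0.5,0,0,0,0],[0,0,-0.5,0,0,0,0],[0,0,-0.4,0,0,0,0],[0,0,0,0,0,0,0],[0,0,0,0,0,0,0],[0,0,0,0,0,0,0]]'
```

```text
t: 21.7
tcp_pos: [0.4521, 0.2286, 0.0169]
tool_rot: [0.715, 0.699, 0.0, -0.0]
force: [0.3, -0.0, -2.4]
finger_gap: 0.506
gripper_force: 52.9
```

```bash
python3 -m handwheel '[[0,0,-0.4,0,0,0,0],[0,0,-0.4,0,0,0,0],[0,0,-0.3,0,0,0,0],[0,0,0,0,0,0,0],[0,0,0,0,0,0,0],[0,0,0,0,0,0,0],[0,0,0,0,0,0,0],[0,0,0,0,0,0,0],[0,0,0,0,0,0,0],[0,0,0,0,0,0,0]]'
```

```text
t: 22.95
tcp_pos: [0.4521, 0.2286, 0.0168]
tool_rot: [0.715, 0.699, 0.0, 0.0]
force: [-1.2, -1.4, 7.7]
finger_gap: 0.506
gripper_force: 54.3
```

The contact height is 11.9 mm above the bench grasp height, so the pack is on the cradle floor. Releasing and retreating.

```bash
python3 -m handwheel '[[0,0,0.5,0,0,0,1],[0,0,0,0,0,0,1],[0,0,0,0,0,0,1],[0,0,0,0,0,0,1],[0,0,0,0,0,0,1],[0,0,5,0,0,0,1],[0,0,15,0,0,0,1],[0,0,25,0,0,0,1],[0,0,35,0,0,0,1],[0,0,40,0,0,0,1]]'
python3 -m handwheel '[[0,0,30,0,0,0,1],[-12,40,20,0,0,0,1],[-30,55,0,0,0,0,1],[-40,45,0,0,0,0,1],[-50,45,0,0,0,0,1],[-50,45,0,0,0,0,1],[-40,40,0,0,0,0,1],[0,0,0,0,0,0,1],[0,0,0,0,0,0,1],[0,0,0,0,0,0,1]]'
python3 - <<'E'
from h import *
np.set_printoptions(precision=4,suppress=True,linewidth=200)
for n in("top","scene"): cv2.imwrite(f"pics/{n}5.png",manip.snapshot(n)[:,:,::-1])
g=cv2.cvtColor(cv2.imread("pics/top5.png"),cv2.COLOR_BGR2GRAY)
print("along",g[242:246,196:272].mean(0).astype(int))
for c in(206,215,248): print(c,g[228:260,c-1:c+2].mean(1).astype(int))
t0=cv2.imread("pics/top0.png").astype(int);t5=cv2.imread("pics/top5.png").astype(int)
m=(abs(t0-t5).max(2)>40).astype(np.uint8);k,_,st,ce=cv2.connectedComponentsWithStats(m)
print([(s.tolist(),c.round().tolist()) for s,c in zip(st[1:],ce[1:]) if s[4]>25])
# expected pixels of seated pack corners at z=.042 for nominal pose
c,s=np.cos(1.5512),np.sin(1.5512)
for L in[(70,-22),(70,22),(-70,-22),(-70,22)]:
    print(L,proj("top",[(.4502+(c*L[0]-s*L[1])/1000,.2265+(s*L[0]+c*L[1])/1000,.042)]))
E
```

```text
t: 24.2
tcp_pos: [0.4517, 0.2284, 0.1381]
tool_rot: [0.715, 0.699, -0.0, -0.0]
force: [0.2, 0.3, -0.4]
finger_gap: 1.0
gripper_force: 0.0
t: 25.45
tcp_pos: [0.2382, 0.4912, 0.1866]
tool_rot: [0.715, 0.699, 0.0, 0.0]
force: [0.2, -0.3, 0.2]
finger_gap: 1.002
gripper_force: 0.0
along [152 152 152 151 153 152 154 122  64  42  33  35  92  87  93  91  98  85  93  87  77  76  99 118 118 117 118 119 144 181 194 194 190 189 189 192 190 191 188 188 187 189 191 191 193 181 142 117 116
 116 116 117 117 116 124 126 129 132 126  80  36  37  40  62  87  95  95  95  95  64  34  31  61  75  74  74]
206 [154 155 153 131  66  33  33  32  32  34  36  36  37  38  37  37  36  36  36  40  38  40  37  36  34  32  33  95 148 154 154 154]
215 [152 153 143 108  57  27  25  27  60  89  88  84  85  83  83  83  85  91  89  89  90  89  79  44  30  30  29  52 117 155 155 155]
248 [150 153 141 114  77  28  26  36  81 117 115 117 117 117 116 117 116 118 118 119 118 115  93  37  35  28  29  44 107 151 153 152]
[([334, 177, 15, 20, 191], [341.0, 186.0]), ([208, 236, 48, 15, 664], [232.0, 243.0]), ([162, 299, 139, 93, 3798], [222.0, 347.0]), ([32, 300, 232, 120, 11216], [121.0, 369.0]), ([18, 353, 15, 11, 76], [25.0, 358.0]), ([0, 359, 56, 61, 1709], [24.0, 389.0]), ([331, 364, 12, 14, 68], [337.0, 370.0]), ([364, 381, 12, 21, 110], [370.0, 390.0]), ([0, 398, 18, 22, 211], [7.0, 407.0]), ([362, 406, 8, 14, 63], [366.0, 413.0]), ([18, 409, 5, 11, 44], [20.0, 414.0])]
(70, -22) [[207.7608 235.8756]]
(70, 22) [[207.4729 250.968 ]]
(-70, -22) [[255.5412 235.8051]]
(-70, 22) [[255.4641 250.9217]]
```

The pack fills cols 207.5–255 and rows 236–250.5, which matches the nominal seat with the brass contacts at the head. Nothing else in the scene has changed.

```bash
python3 -c "
from station import manip
print(manip.sign_off())"
```

```text
the job is handed in; nothing more can be done
None
```

The flat pack is seated on the empty charger's floor, label up with its contact end at the head; nothing else on the bench moved in the last top picture, and the job was handed in at about 25.6 s of the 51 s allowed.

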